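Level the inspection stage and run the flange in under its hood

TASK

Level the inspection platform: turn its two black foot-screw knobs, a part turn at a time, until the white bubble of each tube vial lies between its two black lines. Then push the blue sled with the metal flange through the hanging orange flap, all the way into the amber hood, so that the flap falls shut behind the flange; the platform must still be level, and the mouse, jar and spool must stay where they are.

Things in the scene. Friction and masses are not known exactly. Their poses are not given: they have to be found in the camera images.
- stage: Fixed dark steel base, 156 (x) x 212 (y) x 10 mm, of the levelling stage; origin at its underside's centre, -x side to the robot ('stage frame', mm below). On it an aluminium platform, 165 x 220 mm, top at z = 46, stands on a fixed ball foot at (68, 0) and two foot screws: knob A at (-60, 90), knob B at (-60, -90). It tilts at most 0.02 rad.
- knob_a_grip (a point): Middle of knob A (left front), on its upright axis: round black knurled knob, 27 mm across, from 15 to 37 mm above the platform, this point 27 mm. Takes about 0.05 N m, stays where left; stops 4.5 rad either side of level. Clockwise from above raises this corner and moves bubble A 4.5 mm per rad towards the knob; bubble B stays. Starts 2 to 3 rad too low.
- knob_b_grip (a point): Middle of knob B (right front), made like knob A. Clockwise from above raises this corner and moves bubble B 4.5 mm per rad towards the knob (counter-clockwise away); bubble A stays. Starts 1.2 to 2.9 rad too high.
- vial_a_centre (a point): Centre of tube vial A, 13 mm above the platform at (-46, 24) in the stage frame: green tube in a grey holder, 50 x 16 x 17 mm high, lying along the line from the ball foot to screw A (direction (-0.82, 0.57)). Two black lines across the tube, 16 mm apart inside, mark the middle.
- bubble_a_centre (a point): Centre of the white bubble, 12 mm long, in vial A. It goes to the high end of the vial. Level = at the vial's centre; between the lines = within 2 mm of it.
- vial_b_centre (a point): Centre of tube vial B, made like vial A, at (-46, -24) in the stage frame, lying along the line from the ball foot to screw B (direction (-0.82, -0.57)).
- bubble_b_centre (a point): Centre of the white bubble in vial B, 12 mm long.
- sled: Loose blue sled, about 0.2 kg, in the lane; origin at its underside below the flange, axes as the stage's. Foot 58 x 58 x 5 mm round the origin; on it a metal flange, 55 mm across, top at 22 mm. A low tail (22 wide, 6 high) runs to +y and ends in an upright push plate, 32 (x) x 10 (y) x 30 mm high, from y = 67 to 77 mm. Slides with 1 to 2 N. Starts at y = 5 to 13 in the stage frame.
- hood_mouth (a point): Floor point (platform top) at the middle of the hood's mouth, at (36, -30) in the stage frame, axes about as the stage's. The sled's lane runs along y through it, between steel rails 61 mm apart and 8 mm high. The amber hood, 77 mm wide and 54 mm high over the platform, covers the lane from here to -y; the sled meets its back wall when its origin is 45 mm past this point.
- flap (a joint): Orange flap, 56 mm wide and 33 mm high, hung by its top edge in the hood's mouth, its foot 13 mm above the platform (the sled's tail passes under it). Rad: 0 = hanging shut, grows as it is pushed inward (-y), up to 1.45; it falls shut by its own weight.
- mouse: Black computer mouse, 113 x 68 x 40 mm, loose bystander in front of the stage; origin at its underside.
- jar: Small white jar, 65 mm across, 78 mm high, loose bystander left of the stage; origin at its underside.
- spool: Solder spool, 53 mm across, 40 mm high, standing, loose bystander left of the stage; origin at its underside.

How it is judged:
By the outcome, as a careful person would: the job done as asked, in the order asked, and still so for the second after the job is handed in, with the robot touching nothing.
It also fails if it takes over 72 s, if anything falls off the work surface, if the arm or the gripper's body presses on something with over 40 N, if the wrist force passes 120 N, or if a joint passes its speed limit or range.

ROBOT

A 6-joint arm with a two-finger parallel gripper is mounted at the origin on a cart in front of the work surface, level with it; the furniture and walls round the work are solid. World frame = base frame: x ahead of the robot, y to its left, z up, the work surface at z = 0. Lengths are in m, angles in rad, forces in N, time in s.
With the tool pointing down it reaches from about 0.225 to 0.725 m from the base axis. Payload 3.1 kg.
Tool frame: the origin (TCP) lies at the very end of the fingers, on their centre line; the grasp point (between the pads) lies 19 mm behind it; z points along the fingers, y is the line along which they close (so a half turn about z gives the same grasp; the last joint's range is limited). The gripper opens to 85 mm and grips with 20 to 120 N. Pads are 22 mm wide; open, the fingers measure 114 mm over their backs; the gripper's body (76 mm by 85 mm) begins 54 mm behind the grasp point. The pads swing forward as they close: fully open they stand 13 mm farther back than shut.
Start: joints at [-0.795, 0.048, 0.099, 1.622, 0, 1.443], TCP at [0.412, -0.325, 0.231] pointing down, gripper open.
Joint ranges: [-2.91, 2.91], [-0.99, 1.94], [-1.21, 1.42], [-2.12, 2.29], [-1.49, 1.47], [-3.14, 3.14]. Speed limits (rad/s): [2.79, 2.79, 3.14, 3.14, 3.14, 3.14].

INTERFACE

Orientations are given as a rotation vector (axis times angle).
In Python, from plant import observe, eyes, job gives the robot as it stands.
- The arm moves only by the tool step_arm, never from a script. Its argument "rows" is a list of rows, each a list of 3 entries, a list of its own where there are three numbers: the finger opening in cm, from 0 to 8.54, then the shift along the tool's x, y, z in cm, then the turn about the tool's z in degrees. In form: [[grip, [dx, dy, dz], twist], ...]. A call has 1 to 8 rows; each row shifts and turns the commanded pose from where the row before left it, along the tool's axes as they then stand; what a row does not reach is not made up. A row lasts 1/10 s, in which the tool goes at most 50 mm and 8.59 degrees, less where a joint would pass 70% of its speed; a pose out of reach is approached as far as the arm can. A call is refused whole if a number of a shift passes 5 or a number of a turn 8.59, either way. A call with a gripper value outside its range is refused whole. The fingers move at their own pace and stop on an object; "grip_force" is the grip in N (left out, the last holds). Time passes only in rows, so rows that do not move let the fingers close. It gives the time, the measured TCP pose, the force, the opening and the grip force at its end, in the units of the state.
- observe(): the state, without advancing time (a new reading comes with each control period).
- eyes.snapshot(name): name is "scene" or "side" or "wrist"; returns a dict with "frame" (420x560x3 uint8, blue, green, red), "depth" (420x560 float32, m along the optical axis (not along the pixel's ray), 0 where there is no reading), "fovy" (degrees; the focal length in pixels is half the picture's height over the tangent of half this angle, whatever the lens; pixels are square), "cx", "cy" (the principal point, pixels), "camera_from_world" (4x4, takes a point from world to camera coordinates). Camera axes: x right, y down, z forward; pixel columns grow to the right and rows downward; lengths in m; the calibration is good to about 2 mm. A picture is of the moment at which its call begins.
- job.close_job(): hands the job in; it is judged then, once.
The state is a dict: "t": time; "q": joint angles; "joint_velocities": joint speeds; "joint_efforts": joint torques, N m; "tcp_pos": TCP position; "tool_rot": TCP orientation; "force": force on the tool from outside, world axes, zero at the start; "moment": the same for the moment, N m; "gripper_width": opening from 0.0 (shut) to 1.0 (fully open); "gripper_force": force on a finger pad.
Only numpy, scipy, OpenCV 4.12 (cv2) and the standard library are available. Lean on these libraries where they do the work, as an engineer would, in place of code of your own. Each camera call takes 0.05 s, during which the arm holds its last target. There are 200 camera calls.

## Working session

There is one attempt and no reset: what is moved stays moved. The work goes in short steps, Python scripts to look and compute and a tool call to move; the robot and the scene stay as the last step left them, time stands still between calls to the robot, and variables do not carry over. Pictures are saved under pics/ and viewed, at most 10 in all, crops included, and the job is handed in when it is done.

Besides the shell and the picture viewer there is one more tool, called after "Request:" by a JSON object that holds its "method" and its "body", one argument or row to a line. step_arm: Moves the arm, as the interface text tells. Its arguments: {"type":"object","properties":{"rows":{"type":"array"},"grip_force":{"type":"number"}},"required":["rows"]}

```bash
mkdir -p pics
cat > h.py <<'E'
import numpy as np,cv2
from plant import observe,eyes,job
from scipy.spatial.transform import Rotation as R
def snap(n,save=None,crop=None,scale=1):
    s=eyes.snapshot(n)
    np.savez('last_'+n+'.npz',**{k:np.asarray(v) for k,v in s.items()})
    if save:
        f=s['frame']
        if crop: a,b,c,d=crop; f=f[b:d,a:c]
        cv2.imwrite('pics/'+save,cv2.resize(f,None,fx=scale,fy=scale,interpolation=cv2.INTER_CUBIC))
    return s
def load(n): return dict(np.load('last_'+n+'.npz'))
def f(s): return 210/np.tan(np.radians(float(s['fovy']))/2)
def px(s,u,v,z=None):
    """world point of a pixel; on plane z or by depth"""
    T=np.linalg.inv(s['camera_from_world']); d=np.array([(u-s['cx'])/f(s),(v-s['cy'])/f(s),1.])
    if z is None:
        D=s['depth'][int(v)-1:int(v)+2,int(u)-1:int(u)+2]; p=d*np.median(D); return T[:3,:3]@p+T[:3,3]
    r=T[:3,:3]@d; return T[:3,3]+r*(z-T[2,3])/r[2]
def proj(s,p):
    c=s['camera_from_world']; q=c[:3,:3]@np.array(p)+c[:3,3]
    return q[:2]/q[2]*f(s)+[s['cx'],s['cy']]
E
python3 - <<'E'
from h import *
o=observe(); print(o['tcp_pos'],o['tool_rot'],R.from_rotvec(o['tool_rot']).as_matrix().round(2))
a=snap('scene'); b=snap('side')
cv2.imwrite('pics/a.png',a['frame']);cv2.imwrite('pics/b.png',b['frame'])
for s in(a,b): print(np.linalg.inv(s['camera_from_world']).round(3))
E
```

```text
[ 0.41203777 -0.32435215  0.23012063] [-2.82421221e+00 -1.37089053e+00  1.18803439e-03] [[ 0.62  0.79 -0.  ]
 [ 0.79 -0.62  0.  ]
 [ 0.   -0.   -1.  ]]
[[ 0.46  -0.539  0.706 -0.15 ]
 [-0.888 -0.259  0.38  -0.44 ]
 [-0.023 -0.801 -0.598  0.614]
 [ 0.     0.     0.     1.   ]]
[[ 1.     0.001 -0.008  0.441]
 [ 0.007 -0.427  0.904 -0.855]
 [-0.002 -0.904 -0.427  0.457]
 [ 0.     0.     0.     1.   ]]
```

View pics/a.png

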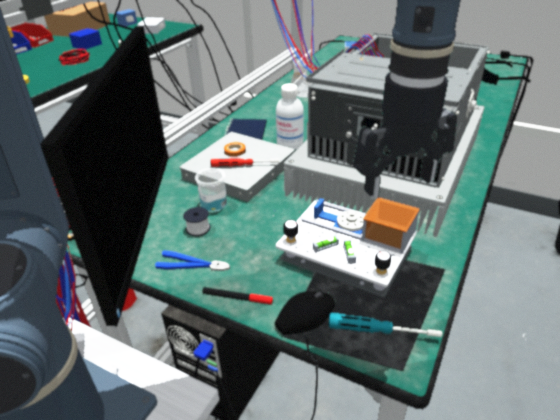

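View pics/b.png

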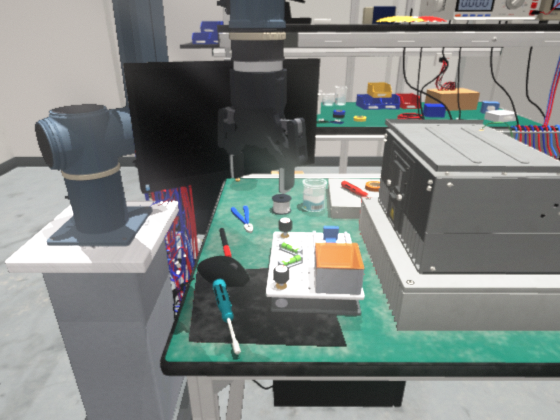

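The scene view shows knob A at about (291,226), knob B at about (383,257), the hood at (390,222) and the blue push plate at (320,210). In the side view the knobs are at (285,224) and (281,272). A tall chassis stands behind the stage.

Run:
```python
from h import *
a=load('scene');b=load('side')
A=cv2.resize(a['frame'][185:305,265:425],None,fx=5,fy=5,interpolation=cv2.INTER_CUBIC)
cv2.imwrite('pics/c.png',A)
for s,pa,pb in((a,(291,222),(383,253)),(b,(285,220),(281,268))):
    ka,kb=px(s,*pa,z=.083),px(s,*pb,z=.083);print(ka,kb,ka-kb, px(s,*pa),px(s,*pb))
```

```text
[ 0.45723061 -0.12804368  0.083     ] [ 0.44838406 -0.30702204  0.083     ] [0.00884655 0.17897836 0.        ] [ 0.45651693 -0.12841052  0.08362426] [ 0.44822606 -0.30705718  0.08314025]
[ 0.45324502 -0.12657243  0.083     ] [ 0.44409328 -0.30486505  0.083     ] [0.00915174 0.17829262 0.        ] [ 0.45321234 -0.12849579  0.08398581] [ 0.44408068 -0.30701078  0.084456  ]
```

View pics/c.png

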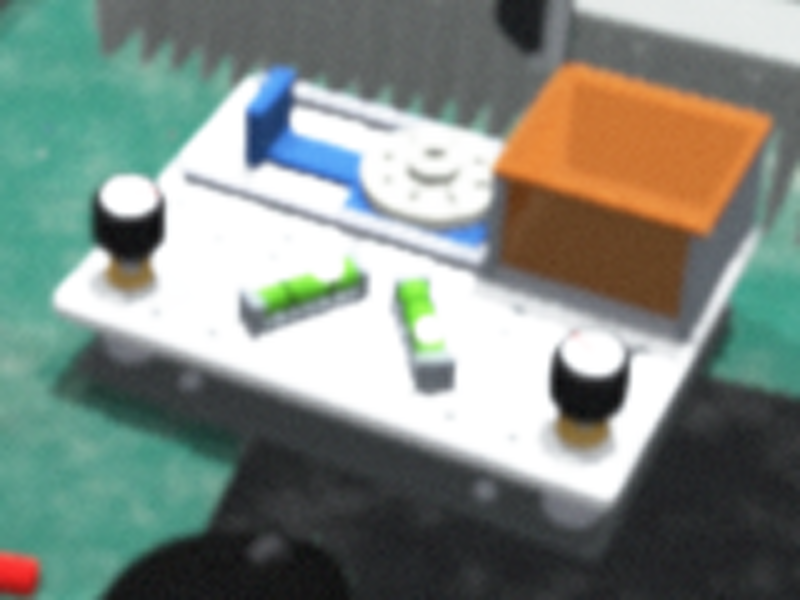

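Crop readings: the knob tops are at about (291,224) and (383.6,256). Bubble A sits towards the foot end of its vial and bubble B towards its knob. I'll turn B first, since turning it counter-clockwise leaves joint 6 well placed for A.

Request:
{"method": "step_arm", "body": {
  "rows": [
    [4.5,[1.8,0.8,2],0],
    [4.5,[1.75,0.8,2],0],
    [4.5,[0,0,2],0],
    [4.5,[0,0,1.5],0],
    [4.5,[0,0,0],0],
    [4.5,[0,0,0],0]
  ]
}}

```text
t: 0.7
tcp_pos: [0.4466, -0.3068, 0.1562]
tool_rot: [-2.826, -1.371, 0.001]
force: [-0.0, 1.1, 0.1]
gripper_width: 0.522
gripper_force: 0.0
```

Run:
```python
from h import *
o=observe(); print(o['t'],o['tcp_pos'],o['q'],o['gripper_width'])
a=snap('wrist','d.png',scale=1.4)
T=np.linalg.inv(a['camera_from_world']);print(T.round(3),f(a))
c=np.array([.5104,-.2205]);th=-.05
E=np.array([[np.cos(th),-np.sin(th)],[np.sin(th),np.cos(th)]])
for n,p,z in(('kA',(-60,90),83),('kB',(-60,-90),83),('vA',(-46,24),59),('vB',(-46,-24),59)): print(n,(proj(a,[*(c+E@np.array(p)/1e3),z/1e3])*1.4).round())
```

```text
0.7 [ 0.44657786 -0.30680544  0.1561918 ] [-7.25703409e-01  8.83360373e-02 -7.44584361e-03  1.47580138e+00
 -7.56948754e-05  1.51256953e+00] 0.5220192081400867
[[ 0.786 -0.591 -0.182  0.493]
 [-0.618 -0.751 -0.231 -0.248]
 [-0.     0.294 -0.956  0.3  ]
 [ 0.     0.     0.     1.   ]] 353.76037060124327
kA [107. -56.]
kB [384. 313.]
vA [263.  83.]
vB [327. 172.]
```

View pics/d.png

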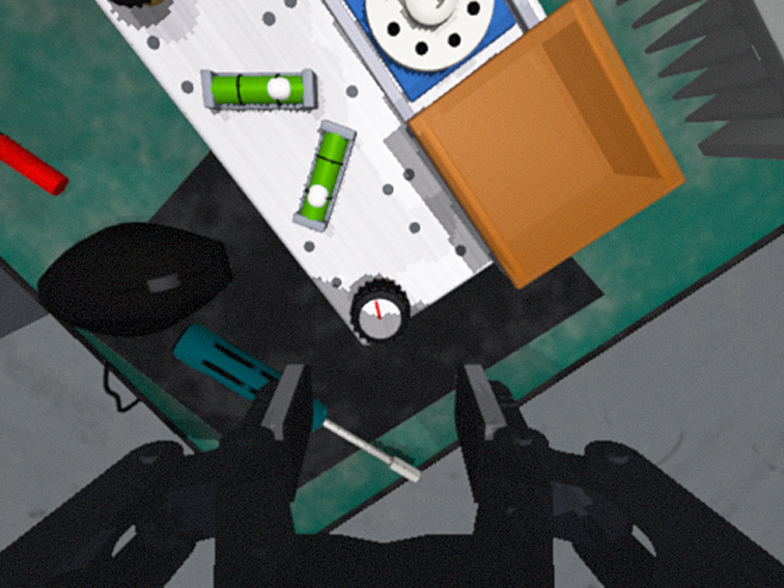

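Knob B's top is at (380,314) in the 1.4x wrist view, against a predicted (384,313). Bubble B at (318,195) is about 10 mm from its vial centre at (325,176), towards the knob. Bubble A at (280,89) is about 10 mm from its centre at (257,90), away from knob A. That means roughly 2.2 rad counter-clockwise on B and 2.2 rad clockwise on A.

Request:
{"method": "step_arm", "body": {
  "rows": [
    [4.5,[0,-0.1,3],0],
    [4.5,[0,0,3],0],
    [4.5,[0,0,2.2],0],
    [4.5,[0,0,2],0],
    [4.5,[0,0,0],0],
    [2.0,[0,0,0],0],
    [2.0,[0,0,0],0],
    [2.0,[0,0,0],0]
  ],
  "grip_force": 30
}}

```text
t: 1.55
tcp_pos: [0.4452, -0.3058, 0.0561]
tool_rot: [-2.825, -1.371, 0.002]
force: [-4.5, 2.8, 0.5]
gripper_width: 0.304
gripper_force: 30.2
```

Request:
{"method": "step_arm", "body": {
  "rows": [
    [2.0,[0,-0.04,0.01],-8.4],
    [2.0,[0,0,0.01],-8.4],
    [2.0,[0,0,0.01],-8.4],
    [2.0,[0,0,0.01],-8.4],
    [2.0,[0,0,0.01],-8.4],
    [2.0,[0,0,0.01],-8.4],
    [2.0,[0,0,0.01],-8.4],
    [2.0,[0,0,0.01],-8.4]
  ]
}}

```text
t: 2.35
tcp_pos: [0.4419, -0.3055, 0.056]
tool_rot: [-1.585, -2.704, 0.007]
force: [-13.2, 3.7, 8.9]
gripper_width: 0.307
gripper_force: 30.9
```

Request:
{"method": "step_arm", "body": {
  "rows": [
    [2.0,[0,0,0.01],-8.4],
    [2.0,[0,0,0.01],-8.4],
    [2.0,[0,0,0.01],-8.4],
    [2.0,[0,0,0.01],-8.4],
    [2.0,[0,0,0.01],-8.4],
    [2.0,[0,0,0.01],-8.4],
    [2.0,[0,0,0],0],
    [2.0,[0,0,0],0]
  ]
}}

```text
t: 3.15
tcp_pos: [0.4403, -0.3077, 0.056]
tool_rot: [-0.293, -3.117, 0.009]
force: [-17.3, 0.1, 10.2]
gripper_width: 0.306
gripper_force: 30.9
```

Run:
```python
from h import *
o=observe(); print(o['t'],o['tcp_pos'],o['q'][5],o['force'],o['moment'])
a=snap('scene')
cv2.imwrite('pics/e.png',cv2.resize(a['frame'][225:275,305:365],None,fx=10,fy=10,interpolation=cv2.INTER_CUBIC))
```

```text
3.15 [ 0.44032663 -0.30769624  0.05598376] -0.5402638208143073 [-17.27891517   0.14595812  10.22755404] [-0.13583857  3.33949767 -0.0240479 ]
```

View pics/e.png

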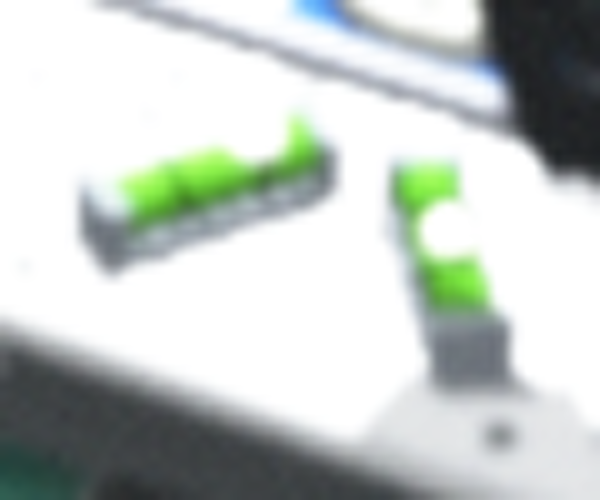

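Bubble B now lies close to mid-tube, at (447,228) in the crop with the tube centre near (445,235). The lateral load shows the knob axis is about 4 mm nearer the robot in x than I assumed. I'll relieve that, release, rise and look from above.

Request:
{"method": "step_arm", "body": {
  "rows": [
    [2.0,[0.4,-0.07,0],0],
    [2.0,[0,0,0],0],
    [4.5,[0,0,0],0],
    [4.5,[0,0,0],0],
    [4.5,[0,0,0],0],
    [4.5,[0,0,-4],0],
    [4.5,[0,0,-5],0],
    [4.5,[0,0,0],0]
  ]
}}

```text
t: 4.0
tcp_pos: [0.446, -0.3091, 0.1516]
tool_rot: [0.289, 3.116, -0.014]
force: [0.8, -0.7, 1.2]
gripper_width: 0.528
gripper_force: 0.0
```

Run:
```python
from h import *
o=observe(); print(o['t'],o['tcp_pos'],R.from_rotvec(o['tool_rot']).as_matrix().round(3),o['q'][5],o['force'])
a=snap('wrist','g.png',scale=1.4)
```

```text
4.0 [ 0.44599645 -0.30912823  0.15155254] [[-0.983  0.184  0.012]
 [ 0.184  0.983 -0.01 ]
 [-0.013 -0.008 -1.   ]] -0.545031612769031 [ 0.76401745 -0.6550194   1.22903155]
```

View pics/g.png

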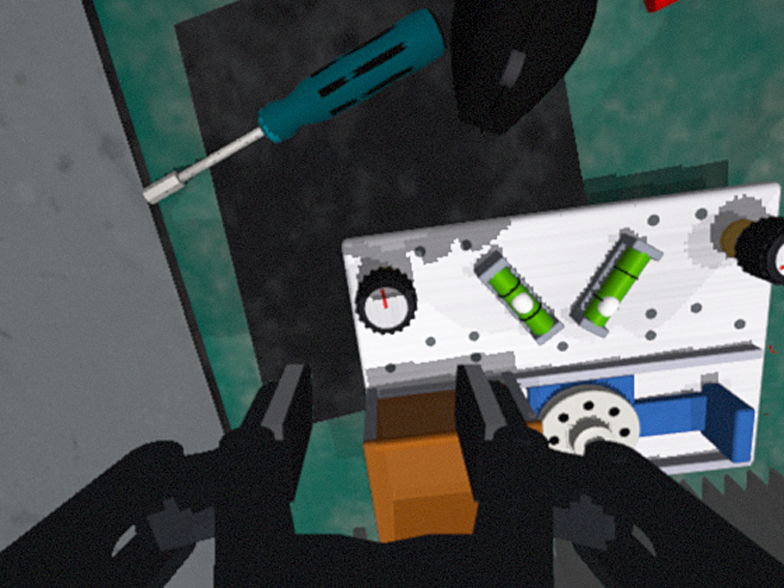

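Bubble B at (523,303) lies between its lines at (510,292) and (533,313), so B is level. Bubble A at (608,305) is still at the far end. Knob A is partly visible at (775,250), and knob B's top is at (386,308).

Run:
```python
from h import *
s=load('wrist')
P=lambda u,v,z:px(s,u/1.4,v/1.4,z)
B=P(386,308,.083);print('kB',B, 'marker A?',P(783,252,.083))
for n,uvs in(('vA ends/lines/bub',[(587,325),(645,247),(626,274),(608,305)]),('vB',[(489,263),(551,333),(510,292),(533,313),(523,303)])):
  print(n,[P(*p,.062)[:2].round(4) for p in uvs])
print('plate',P(745,420,.079),P(735,386,.079),P(752,402,.079), 'chassis depth',px(s,745/1.4,490/1.4))
# side view estimate of knobs, and height map around chassis
b=load('side'); print(px(b,330,230),px(b,372,240),px(b,385,210))
```

```text
kB [ 0.44381612 -0.30785051  0.083     ] marker A? [ 0.44950953 -0.133999    0.083     ]
vA ends/lines/bub [array([ 0.4781, -0.2119]), array([ 0.443 , -0.1824]), array([ 0.4549, -0.1918]), array([ 0.4693, -0.2011])]
vB [array([ 0.4374, -0.2563]), array([ 0.4792, -0.2299]), array([ 0.4539, -0.2479]), array([ 0.4669, -0.2378]), array([ 0.4607, -0.2422])]
plate [ 0.53482682 -0.14434455  0.079     ] [ 0.51477826 -0.14973027  0.079     ] [ 0.52515837 -0.14136606  0.079     ] chassis depth [ 0.6338533  -0.1016807   0.02024691]
[ 0.54637015 -0.14745182  0.07052151] [ 0.635234   -0.14933926  0.04788138] [ 0.65963646 -0.1314567   0.10896275]
```

Request:
{"method": "step_arm", "body": {
  "rows": [
    [4.5,[0.52,3.56,0],0],
    [4.5,[0.52,3.56,0],0],
    [4.5,[0.52,3.56,0],0],
    [4.5,[0.52,3.56,0],0],
    [4.5,[0.52,3.56,0],0],
    [4.5,[0,0,0],0],
    [4.5,[0,0,0],0]
  ]
}}

```text
t: 4.75
tcp_pos: [0.449, -0.1254, 0.1422]
tool_rot: [-0.287, -3.128, 0.0]
force: [-0.5, -1.1, 0.5]
gripper_width: 0.526
gripper_force: 0.0
```

Run:
```python
from h import *
o=observe(); print(o['t'],o['tcp_pos'],R.from_rotvec(o['tool_rot']).as_matrix().round(3),o['q'],o['force'])
a=snap('wrist','i.png',scale=1.4)
for p in((.453,-.129,.083),(.461,-.197,.062)):print(proj(a,p)*1.4)
```

```text
4.75 [ 0.44897265 -0.12537748  0.14220861] [[-0.983  0.182 -0.001]
 [ 0.182  0.983 -0.   ]
 [ 0.001 -0.    -1.   ]] [-4.16094762e-01 -1.06528699e-01 -2.28725355e-01  1.44922848e+00
 -3.44531141e-04 -2.32970877e-01] [-0.46364665 -1.08566312  0.47600302]
[376.58361145 331.93760461]
[244.2265118  354.59439166]
```

View pics/i.png

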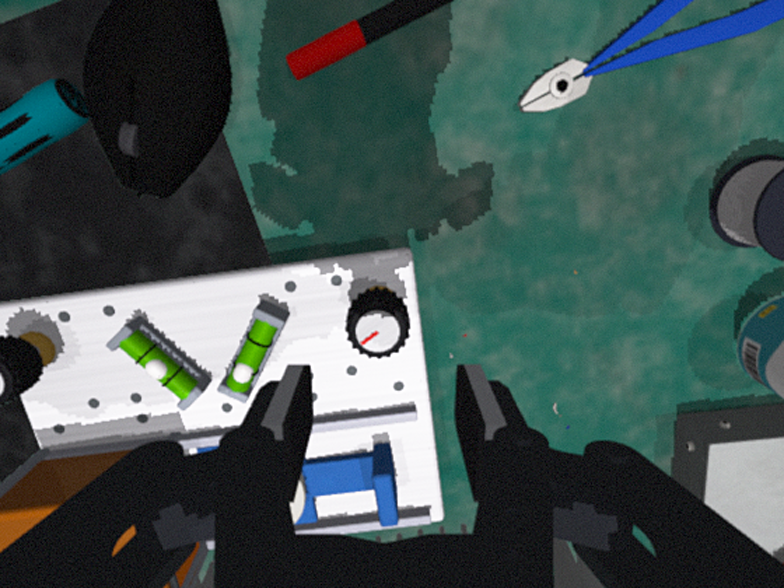

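Knob A's top is at (378,332), against a predicted (377,332), so the estimate is good. Bubble A is at (241,373) and bubble B is still centred. I'll correct by a few millimetres and descend.

Request:
{"method": "step_arm", "body": {
  "rows": [
    [4.5,[-0.45,-0.22,2.5],0],
    [4.5,[0,0,2.5],0],
    [4.5,[0,0,2],0],
    [4.5,[0,0,1.7],0],
    [4.5,[0,0,0],0],
    [4.5,[0,0,0],0],
    [2.0,[0,0,0],0],
    [2.0,[0,0,0],0]
  ]
}}

```text
t: 5.6
tcp_pos: [0.4542, -0.1292, 0.0575]
tool_rot: [0.291, 3.125, 0.001]
force: [0.6, 1.2, 1.8]
gripper_width: 0.305
gripper_force: 29.9
```

Request:
{"method": "step_arm", "body": {
  "rows": [
    [2.0,[0,0,0],0]
  ]
}}

```text
t: 5.7
tcp_pos: [0.4543, -0.1292, 0.0574]
tool_rot: [0.29, 3.125, 0.0]
force: [-0.6, 2.9, 3.6]
gripper_width: 0.303
gripper_force: 30.0
```

Request:
{"method": "step_arm", "body": {
  "rows": [
    [2.0,[0,0,-0.01],8.4],
    [2.0,[0,0,-0.01],8.4],
    [2.0,[0,0,-0.01],8.4],
    [2.0,[0,0,-0.01],8.4],
    [2.0,[0,0,-0.01],8.4],
    [2.0,[0,0,-0.01],8.4],
    [2.0,[0,0,-0.01],8.4],
    [2.0,[0,0,-0.01],8.4]
  ]
}}

```text
t: 6.5
tcp_pos: [0.4527, -0.1308, 0.0575]
tool_rot: [1.98, 2.437, -0.006]
force: [-2.6, -3.4, 1.1]
gripper_width: 0.306
gripper_force: 29.9
```

Request:
{"method": "step_arm", "body": {
  "rows": [
    [2.0,[0,0,-0.01],8.4],
    [2.0,[0,0,-0.01],8.4],
    [2.0,[0,0,-0.01],8.4],
    [2.0,[0,0,-0.01],8.4],
    [2.0,[0,0,-0.01],8.4],
    [2.0,[0,0,-0.01],8.4],
    [2.0,[0,0,0],0],
    [2.0,[0,0,0],0]
  ]
}}

```text
t: 7.3
tcp_pos: [0.451, -0.1304, 0.0575]
tool_rot: [2.826, 1.37, -0.009]
force: [-5.4, -1.9, 2.4]
gripper_width: 0.304
gripper_force: 30.0
```

Request:
{"method": "step_arm", "body": {
  "rows": [
    [4.5,[0,0,0],0],
    [4.5,[0,0,0],0],
    [4.5,[0,0,0],0],
    [4.5,[0,0,-4],0],
    [4.5,[0,0,-5],0],
    [4.5,[-3.4,2.95,0],0],
    [4.5,[-3.4,2.95,0],0]
  ]
}}

```text
t: 8.0
tcp_pos: [0.4597, -0.2202, 0.1507]
tool_rot: [2.818, 1.374, 0.006]
force: [1.2, 0.0, -0.5]
gripper_width: 0.528
gripper_force: 0.0
```

Request:
{"method": "step_arm", "body": {
  "rows": [
    [0,[-3.4,2.95,0],0],
    [0,[-3.4,2.95,0],0],
    [0,[0,0,0],0],
    [0,[0,0,0],0],
    [0,[0,0,0],0]
  ]
}}

```text
t: 8.5
tcp_pos: [0.4617, -0.308, 0.1473]
tool_rot: [-2.825, -1.373, -0.0]
force: [0.2, -0.3, 0.2]
gripper_width: -0.0
gripper_force: 0.0
```

Run:
```python
from h import *
o=observe(); print(o['t'],o['tcp_pos'],o['q'],o['force'],o['gripper_width'])
a=snap('wrist','j.png',scale=1.4)
```

```text
8.5 [ 0.46170951 -0.30803938  0.1472769 ] [-7.09459081e-01  1.23755996e-01  1.31607015e-02  1.46084814e+00
  4.90043752e-04  1.52762070e+00] [ 0.24215093 -0.33662206  0.20803479] -0.0003934879222240761
```

View pics/j.png

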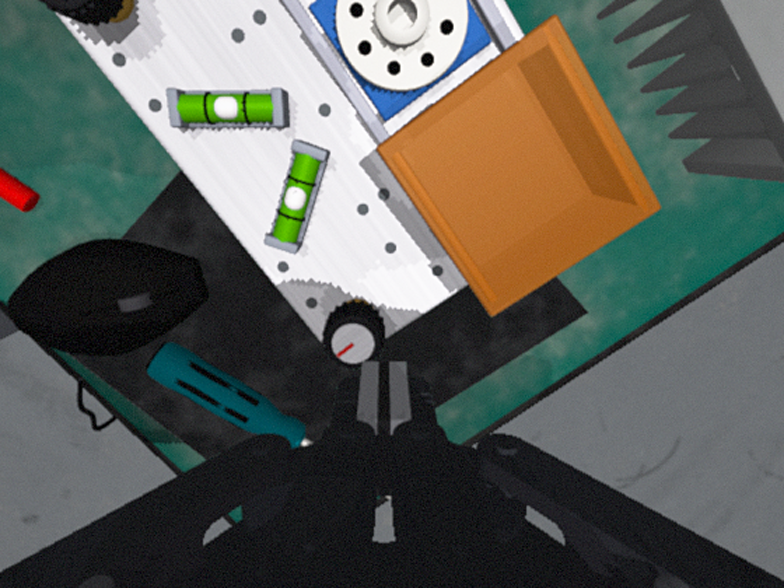

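Both bubbles are centred. A at (227,107) lies between its lines at x=209 and 244, and B at (295,198) lies between (300,183) and (292,214). Next I'll locate the sled.

Run:
```python
from h import *
s=load('wrist')
kA=np.array([.453,-.129]);kB=np.array([.444,-.3078]);e=(kA-kB)/np.linalg.norm(kA-kB);ex=np.array([e[1],-e[0]]);c=(kA+kB)/2+.06*ex
S=lambda p:np.round([(p[:2]-c)@ex*1e3,(p[:2]-c)@e*1e3],1)
W=lambda x,y:(c+ex*x/1e3+e*y/1e3).round(4)
print('hub',S(px(s,402/1.4,20/1.4,.068)),px(s,402/1.4,70/1.4))
# blue plate top from side camera by depth
b=snap('side')
h=cv2.cvtColor(b['frame'],cv2.COLOR_BGR2HSV); v,u=np.where(cv2.inRange(h,(100,120,50),(125,255,255)))
P=np.array([px(b,i,j) for i,j in zip(u,v) if 310<i<365 and 215<j<250])
top=P[(P[:,2]>.068)&(P[:,2]<.09)]; q=np.array([S(p) for p in top]);print(len(q),q.min(0),q.max(0),np.median(q,0),top[:,2].max())
print('start',W(36,118),'end',W(36,2),ex,e)
```

```text
hub [33.9  6.4] [ 0.53214277 -0.23081979  0.06067798]
9 [21.9 76.9] [36.1 81.8] [30.  79.1] 0.07572529719056248
start [ 0.5503 -0.1054] end [ 0.5445 -0.2212] [ 0.99873557 -0.05027192] [0.05027192 0.99873557]
```

Request:
{"method": "step_arm", "body": {
  "rows": [
    [0,[3.57,-0.93,0],0],
    [0,[3.57,-0.93,0],0],
    [0,[3.57,-0.93,0],0],
    [0,[3.57,-0.93,0],0],
    [0,[3.57,-0.93,0],0],
    [0,[3.57,-0.93,0],0],
    [0,[0,0,0],-7.05],
    [0,[0,0,0],-7.05]
  ]
}}

```text
t: 9.4
tcp_pos: [0.5505, -0.1033, 0.1477]
tool_rot: [2.628, 1.721, 0.0]
force: [-0.4, -0.7, -0.0]
gripper_width: -0.001
gripper_force: 0.0
```

Request:
{"method": "step_arm", "body": {
  "rows": [
    [0,[0,0,0],-7.05],
    [0,[0,0,0],-7.05],
    [0,[0,0,0],-7.05],
    [0,[0,0,0],0],
    [0,[0,0,0],0]
  ]
}}

```text
t: 9.9
tcp_pos: [0.5502, -0.1053, 0.1476]
tool_rot: [2.279, 2.162, 0.0]
force: [0.6, -0.4, 0.2]
gripper_width: 0.0
gripper_force: 0.0
```

Request:
{"method": "step_arm", "body": {
  "rows": [
    [0,[0,0,3],0],
    [0,[0,0,3],0],
    [0,[0,0,1.5],0],
    [0,[0,0,1.4],0],
    [0,[0,0,0],0],
    [0,[0,0,0],0],
    [0,[-1,0,0],0],
    [0,[0,0,0],0]
  ]
}}

```text
t: 10.7
tcp_pos: [0.551, -0.1178, 0.06]
tool_rot: [2.277, 2.159, 0.001]
force: [0.1, 0.1, -0.4]
gripper_width: -0.002
gripper_force: 0.0
```

Run:
```python
from h import *
o=observe(); print(o['t'],o['tcp_pos'],o['force'])
a=snap('scene','k.png',crop=(265,165,425,285),scale=5)
```

```text
10.7 [ 0.55103717 -0.11782576  0.05998205] [ 0.0711476   0.1272001  -0.35303651]
```

View pics/k.png

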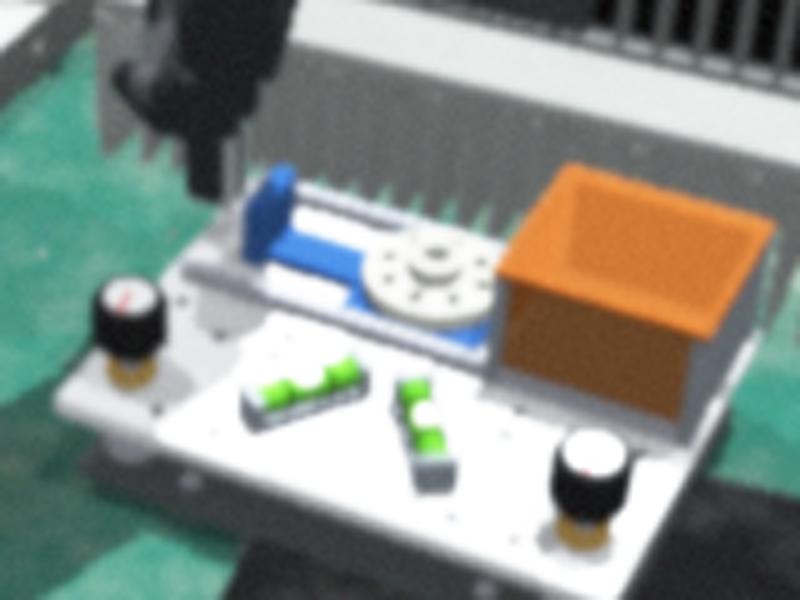

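The closed fingers at (205,180) are behind the blue push plate at (270,215) and the lane is clear. I'll push gently in steps.

Request:
{"method": "step_arm", "body": {
  "rows": [
    [0,[-0.7,-0.1,0],0],
    [0,[-0.5,0,0],0],
    [0,[-0.5,0,0],0],
    [0,[-0.7,0,0],0],
    [0,[-0.7,0,0],0],
    [0,[-0.7,0,0],0],
    [0,[-0.7,0,0],0],
    [0,[-0.7,0,0],0]
  ]
}}

```text
t: 11.55
tcp_pos: [0.5463, -0.1685, 0.0586]
tool_rot: [2.278, 2.163, 0.001]
force: [0.6, 5.4, 3.6]
gripper_width: -0.0
gripper_force: 2.4
```

Request:
{"method": "step_arm", "body": {
  "rows": [
    [0,[-0.7,0,0],0],
    [0,[-0.7,0,0],0],
    [0,[-0.7,0,0],0],
    [0,[-0.6,0,0],0],
    [0,[-0.4,0,0],0],
    [0,[0,0,0],0]
  ]
}}

```text
t: 12.15
tcp_pos: [0.5443, -0.2004, 0.058]
tool_rot: [2.279, 2.161, -0.003]
force: [0.2, 1.5, 0.3]
gripper_width: -0.005
gripper_force: 0.6
```

Request:
{"method": "step_arm", "body": {
  "rows": [
    [0,[-0.3,0,0],0],
    [0,[-0.3,0,0],0],
    [0,[-0.1,0,0],0],
    [0,[0,0,0],0]
  ]
}}

```text
t: 12.55
tcp_pos: [0.5438, -0.2064, 0.0579]
tool_rot: [-2.279, -2.163, 0.002]
force: [0.1, 1.6, 0.6]
gripper_width: 0.0
gripper_force: 0.8
```

Request:
{"method": "step_arm", "body": {
  "rows": [
    [0,[-0.15,0,0],0],
    [0,[0,0,0],0]
  ]
}}

```text
t: 12.75
tcp_pos: [0.5438, -0.2078, 0.0579]
tool_rot: [-2.278, -2.163, 0.002]
force: [0.8, 1.6, -0.0]
gripper_width: 0.002
gripper_force: 0.6
```

Request:
{"method": "step_arm", "body": {
  "rows": [
    [0,[-0.1,0,0],0],
    [0,[0,0,0],0]
  ]
}}

```text
t: 12.95
tcp_pos: [0.5437, -0.2088, 0.0579]
tool_rot: [-2.278, -2.163, 0.001]
force: [0.2, 1.0, -0.9]
gripper_width: 0.004
gripper_force: 0.4
```

Request:
{"method": "step_arm", "body": {
  "rows": [
    [0,[-0.1,0,0],0],
    [0,[0,0,0],0]
  ]
}}

```text
t: 13.15
tcp_pos: [0.5439, -0.2096, 0.0581]
tool_rot: [-2.278, -2.163, 0.0]
force: [0.4, 0.8, -1.0]
gripper_width: -0.001
gripper_force: 0.6
```

Request:
{"method": "step_arm", "body": {
  "rows": [
    [0,[-0.1,0,0],0],
    [0,[0,0,0],0]
  ]
}}

```text
t: 13.35
tcp_pos: [0.5441, -0.2099, 0.0582]
tool_rot: [-2.277, -2.163, -0.002]
force: [1.0, 3.0, -0.4]
gripper_width: 0.001
gripper_force: 1.7
```

Request:
{"method": "step_arm", "body": {
  "rows": [
    [0,[-0.1,0,0],0],
    [0,[0,0,0],0]
  ]
}}

```text
t: 13.55
tcp_pos: [0.5442, -0.2102, 0.0583]
tool_rot: [-2.276, -2.163, -0.004]
force: [1.5, 5.7, 0.3]
gripper_width: 0.0
gripper_force: 2.7
```

The force rises at y≈-0.210, so the sled is against the back wall. I'll back off, rise clear and check.

Request:
{"method": "step_arm", "body": {
  "rows": [
    [0,[1,0,0],0],
    [0,[2,0,0],0],
    [0,[0,0,-3],0],
    [0,[0,0,-4],0],
    [0,[1,-3,-4],0],
    [0,[1,-3,0],0],
    [0,[0,0,0],0],
    [0,[0,0,0],0]
  ]
}}

```text
t: 14.35
tcp_pos: [0.4871, -0.1591, 0.168]
tool_rot: [2.277, 2.161, -0.001]
force: [0.1, 0.0, 0.1]
gripper_width: -0.0
gripper_force: 0.0
```

Run:
```python
from h import *
o=observe(); print(o['t'],o['tcp_pos'],o['force'])
w=snap('wrist'); s=snap('scene')
c=cv2.resize(s['frame'][180:285,265:425],None,fx=4,fy=4,interpolation=cv2.INTER_CUBIC)
cw=cv2.resize(w['frame'][:,:],(240,180))
cs=cv2.resize(snap('side')['frame'][180:310,240:380],(400,371))[:180]
m=np.zeros((600,640,3),np.uint8); m[:420]=c; m[420:,:240]=cw; m[420:,240:]=cs
cv2.imwrite('pics/l.png',m)
```

```text
14.35 [ 0.48706505 -0.15905798  0.16799684] [0.1485331  0.02730882 0.07944853]
```

View pics/l.png

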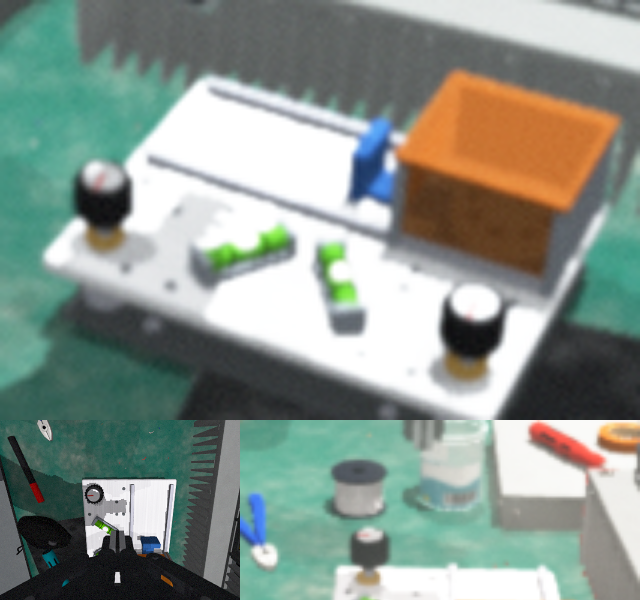

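The picture shows the sled fully in, with the push plate at (372,165) just outside the hood mouth. Both bubbles are mid-tube at (232,243) and (340,270), and the arm is clear.

```bash
python3 -c "
from plant import job
print(job.close_job())"
```

```text
the job is handed in; nothing more can be done
None
```

The job is handed in: both bubbles sit between their lines, the sled is against the hood's back wall, and the arm touched nothing else; I couldn't see the flap, but at that depth the flange is about 17 mm past it, so it should have fallen shut.

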